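# Reset the tripped cutout on the dental trolley

## Robot

A 6-joint arm with a two-finger parallel gripper is mounted at the origin on the work surface. World frame = base frame: x ahead of the robot, y to its left, z up, the work surface at z = 0. Lengths are in m, angles in rad, forces in N, time in s.
With the tool pointing down it reaches from about 0.35 to 0.85 m from the base axis. Payload 8.1 kg.
Tool frame: the origin (TCP) lies at the very end of the fingers, on their centre line; the grasp point (between the pads) lies 19 mm behind it; z points along the fingers, y is the line along which they close (so a half turn about z gives the same grasp; the last joint's range is limited). The gripper opens to 93 mm and grips with 3 to 60 N. Pads are 15 mm wide; open, the fingers measure 128 mm over their backs; the gripper's body (75 mm by 188 mm) begins 65 mm behind the grasp point.
Start: joints at [-1.193, 0.13, 1.488, -0, 1.523, -0.085], TCP at [0.268, -0.537, 0.219] pointing down, gripper open.
Joint ranges: [-2.96, 2.96], [-0.89, 2.26], [0.02, 2.5], [-1.34, 4.48], [0, 2.73], [-2.66, 2.66]. Speed limits (rad/s): [2.39, 2.39, 2.79, 3.14, 3.14, 3.14].

## Interface

Orientations are given as a unit quaternion [x, y, z, w].
In Python, from rig import robot gives the robot as it stands.
- The arm moves only by the tool move_arm, never from a script. Its argument "deltas" is a list of rows, each an object with "travel": the shift along the tool's x, y, z scaled (see below), a list of three; "roll": the turn about the tool's z scaled (see below). A call has exactly 5 rows; each row is the pose to reach, as a shift and turn from the pose commanded when the call began, along the tool's axes at that moment; what a row does not reach only later rows make up. The controller multiplies each number of a shift by 30 cm and each number of a turn by 60 degrees. A row lasts 1/10 s, in which the tool goes at most 50 mm and 8.59 degrees, less where a joint would pass 70% of its speed; a pose out of reach is approached as far as the arm can. A call with a number of a shift or a turn outside -1 to 1 is refused whole. A call with a gripper value outside its range is refused whole. "grip" is the opening, from 0 (shut) to 1 (fully open), set as the call begins (left out, the last holds). The fingers move at their own pace and stop on an object; the grip force is fixed at half the most. Time passes only in rows, so rows that repeat a pose let the fingers close, or fill a call up. It gives the time, the measured TCP pose, the force, the opening and the grip force at its end, in the units of the state.
- robot.read_state(): the state, without advancing time (a new reading comes with each control period).
- robot.camera(name): name is "scene" or "top"; returns a dict with "color" (384x512x3 uint8, red, green, blue), "z_map" (384x512 float32, m along the optical axis (not along the pixel's ray), 0 where there is no reading), "camera_matrix" (3x3 intrinsics, pixels), "view" (4x4, takes a point from world to camera coordinates). Camera axes: x right, y down, z forward; pixel columns grow to the right and rows downward; lengths in m; the calibration is good to about 2 mm. A picture is of the moment at which its call begins.
- robot.finish_job(): hands the job in; it is judged then, once.
Trained networks look in a picture, given as the dict that the camera call returned (one of the last four; its "shot" number tells which), for a name from the list of things; names that differ only in an ending like _2 or _b are one class to them, and where a whole thing is asked for, a point or a joint stands for the part that bears it (a point fixed in the world has none). Each returns a list of dicts, best first, with "score" (0 to 1); they miss things now and then, are a little off and sometimes report something else, mostly with a low value. They report only what shows in the picture. A call takes as long as a camera call.
- robot.trace(thing, picture): "mask" (384x512 bool, what is visible of it) and "rect" ([left, top, right, bottom] in pixels, round what is visible of it).
The state is a dict: "time": time; "qpos": joint angles; "joint_vel": joint speeds; "joint_torque": joint torques, N m; "tcp_pos": TCP position; "ee_rot": TCP orientation; "force": force on the tool from outside, world axes, zero at the start; "ft_torque": the same for the moment, N m; "finger_gap": opening from 0.0 (shut) to 1.0 (fully open); "gripper_force": force on a finger pad.
Only numpy, scipy, OpenCV 4.12 (cv2) and the standard library are available. Lean on these libraries where they do the work, as an engineer would, in place of code of your own. Each camera call takes 0.05 s, during which the arm holds its last target. There are 200 camera calls.

## Task

One of the three cutout switches on the power bar has tripped: its black lever stands upright, half-way between off and on. Reset it: push that lever all the way off, towards the robot, and then throw it all the way on, away from the robot. Leave the other two levers as they are, one on and one off.

Things in the scene. Friction and masses are not known exactly. Their poses are not given: they have to be found in the camera images.
- tripped_unit: The tripped cutout: a fixed white block 110 x 62 x 34 mm (x, y, z), in any of 3 places in a row of three alike, 72 mm apart along y on an aluminium bar. Origin: centre of its underside, 12 mm above the table; z up; x points from off to on, away from the robot (yaw within 0.35 rad). A dark boss tops out 42 mm above the underside. Bystanders within 0.2 m are at most 55 mm tall.
- tripped_lever (a joint): Its black lever: 9 mm thick (x), 14 wide (y), 12 mm round cross-bar at the end, reaching 60 mm from the pivot, which is on the unit's axis 36 mm above its underside. Hinge along the unit's y, rad: 0 fully off (leans 0.5 rad to -x), 0.5 upright, 1.0 fully on (leans 0.5 to +x); hard stops at both. Starts at 0.4 to 0.6. No spring: it stays where left; 0.1 N m moves it.
- live_lever (a joint): Lever of the neighbour that is on: same unit, shape, pivot and values as tripped_lever (0 fully off, 1.0 fully on). Starts at 0.93 to 1.0, leaning away from the robot. Leave alone.
- spare_lever (a joint): Lever of the neighbour that is off: same unit, shape, pivot and values as tripped_lever (0 fully off, 1.0 fully on). Starts at 0 to 0.07, leaning towards the robot. Leave alone.

How it is judged:
By the outcome, as a careful person would: the job done as asked, in the order asked, and still so for the second after the job is handed in, with the robot touching nothing.
It also fails if it takes over 38 s, if anything falls off the work surface, if the arm or the gripper's body presses on something with over 40 N, if the wrist force passes 120 N, or if a joint passes its speed limit or range.

## Working session

There is one attempt and no reset: what is moved stays moved. The work goes in short steps, Python scripts to look and compute and a tool call to move; the robot and the scene stay as the last step left them, time stands still between calls to the robot, and variables do not carry over. Pictures are saved under pics/ and viewed, at most 10 in all, crops included, and the job is handed in when it is done.

Besides the shell and the picture viewer there is one more tool, called after "Call:" in YAML: its name, and indented under it one key for each argument. move_arm: Moves the arm, as the interface text tells. Shifts and turns lie within -1 to 1; 1 stands for 30 cm of shift or 60 degrees of turn. Its arguments: {"type":"object","properties":{"deltas":{"type":"array"},"grip":{"type":"number"}},"required":["deltas"]}

```bash
mkdir -p pics; cat > h.py <<'E'
import numpy as np, cv2
from rig import robot
def cloud(p):
    K=p["camera_matrix"];z=p["z_map"];v,u=np.mgrid[:384,:512]
    c=np.stack([(u-K[0,2])/K[0,0]*z,(v-K[1,2])/K[1,1]*z,z],-1)
    T=np.linalg.inv(p["view"]); w=c@T[:3,:3].T+T[:3,3]; w[z==0]=np.nan
    return w
E
python3 - <<'E'
from h import *
s=robot.read_state();print(s["time"],s["tcp_pos"],s["ee_rot"],s["finger_gap"])
ims=[]
for n in ("scene","top"):
    p=robot.camera(n);w=cloud(p)
    cv2.imwrite(f"pics/{n}0.png",p["color"][...,::-1])
    for t in ("tripped_unit","tripped_lever","live_lever","spare_lever"):
        for d in robot.trace(t,p)[:4]:
            q=w[d["mask"]];q=q[~np.isnan(q[:,0])]
            print(n,t,round(d["score"],2),d["rect"],np.median(q,0).round(3),np.percentile(q,98,0).round(3),np.percentile(q,2,0).round(3))
E
```

```text
0.0 [ 0.26768708 -0.53635828  0.21762649] [ 9.73353040e-01  2.29309949e-01 -1.15211532e-04 -8.90490209e-04] 0.9987553486378552
scene tripped_unit 0.62 [114.2, 150.9, 160.9, 218.2] [ 0.541 -0.192  0.046] [ 0.588 -0.16   0.107] [ 0.478 -0.233  0.013]
scene tripped_lever 0.69 [122.6, 158.9, 138.7, 177.1] [ 0.533 -0.197  0.092] [ 0.536 -0.19   0.11 ] [ 0.525 -0.205  0.057]
scene live_lever 0.47 [170.3, 166.3, 175.1, 182.3] [ 0.541 -0.121  0.1  ] [ 0.546 -0.114  0.104] [ 0.523 -0.129  0.062]
scene spare_lever 0.7 [206.5, 139.5, 220.5, 168.5] [ 0.484 -0.061  0.084] [ 0.498 -0.053  0.103] [ 0.469 -0.071  0.055]
top tripped_unit 0.6 [352.3, 157.9, 411.6, 221.6] [ 0.526 -0.192  0.046] [ 0.582 -0.16   0.107] [ 0.475 -0.232  0.018]
top tripped_lever 0.45 [383.8, 178.3, 402.9, 191.2] [ 0.528 -0.193  0.105] [ 0.534 -0.189  0.11 ] [ 0.523 -0.206  0.06 ]
top live_lever 0.45 [342.8, 183.5, 355.7, 203.2] [ 0.529 -0.123  0.087] [ 0.542 -0.114  0.102] [ 0.514 -0.132  0.058]
top spare_lever 0.62 [315.2, 217.1, 331.5, 234.5] [ 0.48  -0.06   0.088] [ 0.497 -0.053  0.103] [ 0.468 -0.07   0.047]
```

```bash
python3 -c "
import cv2,numpy as np
a=cv2.imread('pics/scene0.png');b=cv2.imread('pics/top0.png')
cv2.imwrite('pics/both0.png',cv2.resize(np.hstack([a,b]),(800,300)))"
```

```text
(no output)
```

View pics/both0.png

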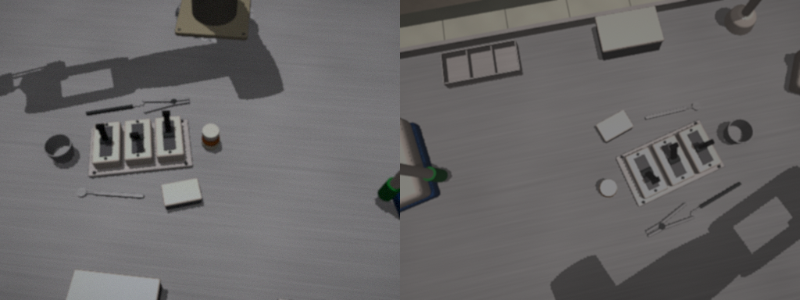

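The left panel (scene) shows the row at about (140,145) and the right panel (top) at about (670,160). I'll enlarge both and fit the yaw and the lever angles.

```bash
python3 - <<'E'
from h import *
a=cv2.imread('pics/scene0.png')[135:240,100:260];b=cv2.imread('pics/top0.png')[145:265,270:430]
cv2.imwrite('pics/crop0.png',np.hstack([cv2.resize(x,(400,300),interpolation=3) for x in(a,b)]))
for n in ("scene","top"):
    p=robot.camera(n);w=cloud(p).reshape(-1,3)
    m=(abs(w[:,2]-.046)<.003)&(w[:,0]>.4)&(w[:,0]<.65)&(w[:,1]>-.27)&(w[:,1]<0)
    q=w[m]; 
    r=cv2.minAreaRect((q[:,:2]*1000).astype(np.float32));print(n,len(q),r,np.median(q[:,2]))
    # high points = crossbars
    m=(w[:,2]>.09)&(w[:,2]<.13)&(w[:,0]>.4)&(w[:,0]<.65)&(w[:,1]>-.27)&(w[:,1]<0)
    q=w[m]; _,lab,c=cv2.kmeans(q.astype(np.float32),3,None,(3,50,1e-4),5,cv2.KMEANS_PP_CENTERS)
    for i in range(3):
        k=q[lab[:,0]==i];print(len(k),k.mean(0).round(4),k.min(0).round(3),k.max(0).round(3))
    # heights near row: others
    m=(w[:,2]>.03)&(w[:,0]>.3)&(w[:,0]<.7)&(w[:,1]>-.4)&(w[:,1]<.15)
    print("max z",w[m][:,2].max())
E
```

```text
scene 4102 ((514.6351318359375, -128.271484375), (111.76940155029297, 205.45265197753906), 12.788384437561035) 0.04645847643175327
109 [ 0.5312 -0.1973  0.1031] [ 0.522 -0.208  0.09 ] [ 0.537 -0.189  0.111]
94 [ 0.4768 -0.063   0.0983] [ 0.469 -0.072  0.09 ] [ 0.483 -0.054  0.104]
82 [ 0.5412 -0.1219  0.0998] [ 0.531 -0.132  0.094] [ 0.547 -0.113  0.104]
max z 0.11095199497621366
top 4692 ((513.4346313476562, -128.09609985351562), (109.67805480957031, 205.531494140625), 12.668957710266113) 0.046094764030582436
90 [ 0.5277 -0.1971  0.1053] [ 0.521 -0.208  0.091] [ 0.535 -0.189  0.11 ]
91 [ 0.4734 -0.0629  0.0991] [ 0.466 -0.074  0.09 ] [ 0.481 -0.054  0.103]
90 [ 0.5373 -0.1219  0.0987] [ 0.529 -0.132  0.09 ] [ 0.545 -0.113  0.104]
max z 0.10993126800696595
```

View pics/crop0.png

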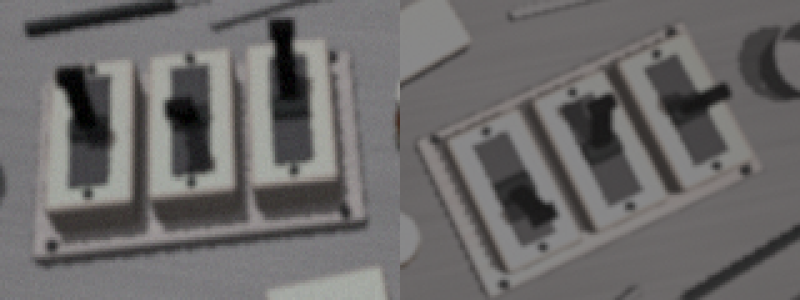

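The tripped unit is at the -y end, upright at about (0.530, -0.198), with yaw ≈ 12.7°. The middle one is on and the +y one is off, and both cameras and the networks agree. I'll straddle the lever with a part-open gripper, fingers in line along the unit's x.

Call:
move_arm:
  deltas:
    - {"travel":[0.14,-0.07,0],"roll":-0.14}
    - {"travel":[0.28,-0.14,0],"roll":-0.28}
    - {"travel":[0.42,-0.2,0],"roll":-0.42}
    - {"travel":[0.56,-0.27,0],"roll":-0.56}
    - {"travel":[0.7,-0.33,0],"roll":-0.7}
  grip: 0.35

```text
time: 1.1
tcp_pos: [0.4124, -0.3529, 0.2189]
ee_rot: [0.825, 0.565, 0.0, 0.0]
force: [1.2, 0.3, 0.3]
finger_gap: 0.621
gripper_force: 0.0
```

```bash
cat > nav.py <<'E'
from h import *
from scipy.spatial.transform import Rotation as R
Y=np.radians(12.7);ux=np.array([np.cos(Y),np.sin(Y),0]);uy=np.array([-ux[1],ux[0],0])
P=np.array([.5298,-.1984,.048])
def rep(tgt=None):
    s=robot.read_state();M=R.from_quat(s["ee_rot"]).as_matrix()
    d=s["tcp_pos"]-P
    print("t",round(s["time"],2),"tcp",s["tcp_pos"].round(4),"unit xy z",(d@ux).round(4),(d@uy).round(4),"F ux,uy,z",(s["force"]@ux).round(1),(s["force"]@uy).round(1),s["force"][2].round(1),"gap",round(s["finger_gap"],3))
    a=np.degrees(np.arctan2(M[1,1],M[0,1]));print("tooly ang",a.round(2),"roll needed",((a-12.7)/60).round(3))
    if tgt is not None: 
        t=P+tgt[0]*ux+tgt[1]*uy; t[2]=tgt[2]
        print("travel",(M.T@(t-s["tcp_pos"])/.3).round(3))
E
python3 -c "
from nav import *
rep([0,0,.2])"
```

```text
t 1.1 tcp [ 0.4124 -0.3529  0.2189] unit xy z -0.1485 -0.125 F ux,uy,z 1.3 0.0 0.3 gap 0.621
tooly ang -21.16 roll needed -0.564
travel [0.622 0.179 0.063]
```

Call:
move_arm:
  deltas:
    - {"travel":[0.13,0.04,0],"roll":-0.12}
    - {"travel":[0.26,0.08,0],"roll":-0.24}
    - {"travel":[0.39,0.12,0.02],"roll":-0.36}
    - {"travel":[0.52,0.15,0.04],"roll":-0.48}
    - {"travel":[0.622,0.179,0.06],"roll":-0.564}

```text
time: 1.6
tcp_pos: [0.531, -0.1985, 0.2007]
ee_rot: [0.625, 0.781, 0.0, 0.0]
force: [0.2, -0.7, -0.2]
finger_gap: 0.353
gripper_force: 0.0
```

Call:
move_arm:
  deltas:
    - {"travel":[0,0,0],"roll":0}
    - {"travel":[0,0,0],"roll":0}
    - {"travel":[0,0,0],"roll":0}
    - {"travel":[0,0,0],"roll":0}
    - {"travel":[0,0,0],"roll":0}

```text
time: 2.1
tcp_pos: [0.5296, -0.2016, 0.201]
ee_rot: [0.628, 0.778, 0.0, 0.0]
force: [-0.7, 0.1, 0.1]
finger_gap: 0.35
gripper_force: 0.0
```

```bash
python3 -c "
from nav import *
rep([0,0,.09])
p=robot.camera('scene');q=robot.camera('top')
cv2.imwrite('pics/c1.png',np.hstack([cv2.resize(x[...,::-1],(400,300),interpolation=3) for x in(p['color'][120:240,80:240],q['color'][130:250,290:450])]))"
```

```text
t 2.1 tcp [ 0.5296 -0.2016  0.201 ] unit xy z -0.0009 -0.003 F ux,uy,z -0.7 0.3 0.1 gap 0.35
tooly ang 12.25 roll needed -0.008
travel [0.01  0.003 0.37 ]
```

View pics/c1.png

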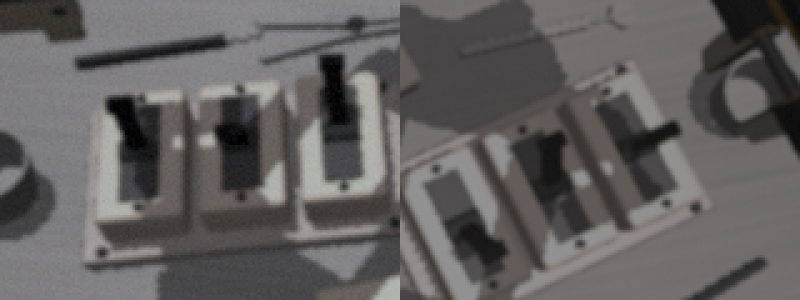

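The views show the same state: levers untouched, gripper above and mostly out of the crops. I'll descend astride the lever.

Call:
move_arm:
  deltas:
    - {"travel":[0.01,0,0.1],"roll":0}
    - {"travel":[0.01,0,0.2],"roll":0}
    - {"travel":[0.01,0,0.27],"roll":0}
    - {"travel":[0.01,0,0.33],"roll":0}
    - {"travel":[0.01,0,0.37],"roll":0}

```text
time: 2.7
tcp_pos: [0.5284, -0.1976, 0.088]
ee_rot: [0.627, 0.779, -0.0, -0.001]
force: [-0.5, 0.2, -0.5]
finger_gap: 0.349
gripper_force: 0.0
```

Call:
move_arm:
  deltas:
    - {"travel":[0,-0.02,0],"roll":0}
    - {"travel":[0,-0.035,0],"roll":0}
    - {"travel":[0,-0.05,0],"roll":0}
    - {"travel":[0,-0.06,0],"roll":0}
    - {"travel":[0,-0.07,0],"roll":0}

```text
time: 3.2
tcp_pos: [0.5094, -0.2026, 0.0909]
ee_rot: [0.627, 0.779, 0.0, 0.001]
force: [2.2, -0.4, -0.6]
finger_gap: 0.351
gripper_force: 1.3
```

```bash
python3 -c "
from nav import *
rep()"
```

```text
t 3.2 tcp [ 0.5094 -0.2026  0.0909] unit xy z -0.0208 0.0004 F ux,uy,z 2.0 -0.9 -0.6 gap 0.351
tooly ang 12.35 roll needed -0.006
```

The lever is moving with about 2 N of force. I'll carry on to the stop.

Call:
move_arm:
  deltas:
    - {"travel":[0,-0.015,0],"roll":0}
    - {"travel":[0,-0.028,0],"roll":0}
    - {"travel":[0,-0.036,0],"roll":0}
    - {"travel":[0,-0.042,0],"roll":0}
    - {"travel":[0,-0.045,0],"roll":0}

```text
time: 3.7
tcp_pos: [0.4955, -0.205, 0.0896]
ee_rot: [0.627, 0.779, 0.0, 0.0]
force: [3.4, 0.8, -0.1]
finger_gap: 0.351
gripper_force: 1.9
```

```bash
python3 -c "
from nav import *
rep()"
```

```text
t 3.7 tcp [ 0.4955 -0.205   0.0896] unit xy z -0.0349 0.0011 F ux,uy,z 3.5 -0.0 -0.1 gap 0.351
tooly ang 12.35 roll needed -0.006
```

Call:
move_arm:
  deltas:
    - {"travel":[0,-0.004,0],"roll":0}
    - {"travel":[0,-0.008,0],"roll":0}
    - {"travel":[0,-0.01,0],"roll":0}
    - {"travel":[0,-0.01,0],"roll":0}
    - {"travel":[0,-0.01,0],"roll":0}

```text
time: 4.2
tcp_pos: [0.4947, -0.2054, 0.0905]
ee_rot: [0.627, 0.779, 0.001, 0.002]
force: [9.8, 2.2, -0.7]
finger_gap: 0.356
gripper_force: 4.2
```

The force rose to 10 N and the arm stopped moving, so it's probably the stop. I'll push slightly more and look.

Call:
move_arm:
  deltas:
    - {"travel":[0,-0.004,0],"roll":0}
    - {"travel":[0,-0.007,0],"roll":0}
    - {"travel":[0,-0.007,0],"roll":0}
    - {"travel":[0,-0.007,0],"roll":0}
    - {"travel":[0,-0.007,0],"roll":0}

```text
time: 4.7
tcp_pos: [0.494, -0.2058, 0.0912]
ee_rot: [0.627, 0.779, 0.002, 0.003]
force: [14.0, 3.2, -1.1]
finger_gap: 0.357
gripper_force: 6.4
```

```bash
python3 -c "
from nav import *
rep()
for n in ('scene','top'):
    p=robot.camera(n);w=cloud(p)
    for d in robot.trace('tripped_lever',p)[:3]:
        q=w[d['mask']];q=q[~np.isnan(q[:,0])];q=q[(abs(q[:,2]-.08)<.035)]
        e=q-P; print(n,round(d['score'],2),len(q),np.c_[e@ux,e@uy,q[:,2]][q[:,2]>.085].mean(0).round(4))
    cv2.imwrite('pics/d_%s.png'%n,p['color'][...,::-1])
a=cv2.imread('pics/d_scene.png')[120:240,80:240];b=cv2.imread('pics/d_top.png')[130:250,290:450]
cv2.imwrite('pics/c2.png',np.hstack([cv2.resize(x,(400,300),interpolation=3) for x in(a,b)]))"
```

```text
t 4.7 tcp [ 0.494  -0.2058  0.0912] unit xy z -0.0365 0.0007 F ux,uy,z 14.4 0.0 -1.1 gap 0.357
tooly ang 12.39 roll needed -0.005
scene 0.44 137 [-0.0145  0.0006  0.0867]
top 0.57 195 [-0.0248  0.0026  0.0988]
```

View pics/c2.png

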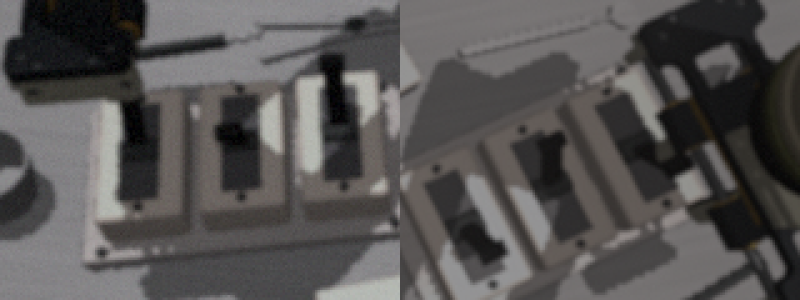

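The lever leans fully off: bar at about -25 mm in the top view, 14 N against the stop, neighbours unchanged. Now I'll throw it on.

Call:
move_arm:
  deltas:
    - {"travel":[0,0.05,0],"roll":0}
    - {"travel":[0,0.1,0],"roll":0}
    - {"travel":[0,0.14,0],"roll":0}
    - {"travel":[0,0.18,0],"roll":0}
    - {"travel":[0,0.21,0],"roll":0}

```text
time: 5.4
tcp_pos: [0.5522, -0.1924, 0.089]
ee_rot: [0.627, 0.779, -0.0, -0.001]
force: [-4.9, -1.3, -1.4]
finger_gap: 0.356
gripper_force: 1.5
```

```bash
python3 -c "
from nav import *
rep()"
```

```text
t 5.4 tcp [ 0.5522 -0.1924  0.089 ] unit xy z 0.0232 0.0009 F ux,uy,z -5.0 -0.2 -1.4 gap 0.356
tooly ang 12.36 roll needed -0.006
```

Call:
move_arm:
  deltas:
    - {"travel":[0,0.01,0],"roll":0}
    - {"travel":[0,0.02,0],"roll":0}
    - {"travel":[0,0.03,0],"roll":0}
    - {"travel":[0,0.035,0],"roll":0}
    - {"travel":[0,0.035,0],"roll":0}

```text
time: 5.9
tcp_pos: [0.5622, -0.1904, 0.0896]
ee_rot: [0.627, 0.779, -0.0, -0.0]
force: [-3.0, -0.7, -0.0]
finger_gap: 0.35
gripper_force: 1.2
```

Call:
move_arm:
  deltas:
    - {"travel":[0,0.004,0],"roll":0}
    - {"travel":[0,0.008,0],"roll":0}
    - {"travel":[0,0.01,0],"roll":0}
    - {"travel":[0,0.01,0],"roll":0}
    - {"travel":[0,0.01,0],"roll":0}

```text
time: 6.4
tcp_pos: [0.5629, -0.1903, 0.0892]
ee_rot: [0.627, 0.779, -0.002, -0.002]
force: [-13.4, -1.7, 5.0]
finger_gap: 0.356
gripper_force: 7.0
```

Call:
move_arm:
  deltas:
    - {"travel":[0,0.004,0],"roll":0}
    - {"travel":[0,0.006,0],"roll":0}
    - {"travel":[0,0.006,0],"roll":0}
    - {"travel":[0,0.006,0],"roll":0}
    - {"travel":[0,0.006,0],"roll":0}

```text
time: 6.9
tcp_pos: [0.5632, -0.1902, 0.0891]
ee_rot: [0.627, 0.779, -0.003, -0.003]
force: [-19.3, -2.6, 8.2]
finger_gap: 0.357
gripper_force: 10.9
```

Call:
move_arm:
  deltas:
    - {"travel":[0,-0.02,0],"roll":0}
    - {"travel":[0,-0.04,0],"roll":0}
    - {"travel":[0,-0.045,-0.02],"roll":0}
    - {"travel":[0,-0.045,-0.08],"roll":0}
    - {"travel":[0,-0.045,-0.16],"roll":0}

```text
time: 7.4
tcp_pos: [0.5534, -0.1918, 0.1376]
ee_rot: [0.627, 0.779, 0.0, -0.001]
force: [0.1, -0.7, 0.1]
finger_gap: 0.352
gripper_force: 0.0
```

Call:
move_arm:
  deltas:
    - {"travel":[0,0,-0.1],"roll":0}
    - {"travel":[0,0,-0.2],"roll":0}
    - {"travel":[0,0,-0.3],"roll":0}
    - {"travel":[0,0,-0.3],"roll":0}
    - {"travel":[0,0,-0.3],"roll":0}

```text
time: 7.9
tcp_pos: [0.5548, -0.1924, 0.2292]
ee_rot: [0.627, 0.779, 0.001, 0.002]
force: [-0.2, 0.3, -1.1]
finger_gap: 0.352
gripper_force: 0.0
```

```bash
python3 -c "
from nav import *
rep()
for n in ('scene','top'):
    p=robot.camera(n);w=cloud(p).reshape(-1,3);e=w-P;a,b=e@ux,e@uy
    for i in range(3):
        m=(w[:,2]>.09)&(w[:,2]<.12)&(abs(a)<.06)&(abs(b-.072*i)<.03)
        print(n,i,m.sum(),a[m].mean().round(4),w[m,2].mean().round(4))
    cv2.imwrite('pics/e_%s.png'%n,p['color'][...,::-1])
a=cv2.imread('pics/e_scene.png')[120:240,80:240];b=cv2.imread('pics/e_top.png')[130:250,290:450]
cv2.imwrite('pics/c3.png',np.hstack([cv2.resize(x,(400,300),interpolation=3) for x in(a,b)]))"
```

```text
t 7.9 tcp [ 0.5548 -0.1924  0.2292] unit xy z 0.0257 0.0003 F ux,uy,z -0.1 0.3 -1.1 gap 0.352
tooly ang 12.37 roll needed -0.006
scene 0 85 0.0283 0.0995
scene 1 82 0.0279 0.0997
scene 2 95 -0.0219 0.0979
top 0 90 0.0247 0.0986
top 1 91 0.0242 0.099
top 2 90 -0.0254 0.0993
```

View pics/c3.png

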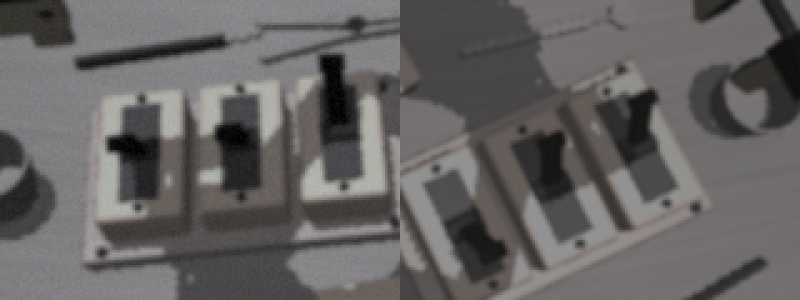

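The tripped lever now leans fully on (+24.7 mm, against +24.2 mm for the live one). The neighbours haven't moved and the arm is clear.

```bash
python3 -c "
from h import *
print(robot.finish_job())"
```

```text
the job is handed in; nothing more can be done
None
```

The tripped lever was pushed to its off stop and then thrown to its on stop, the other two levers were left as they were, and the job was handed in at about 8 s with the arm clear; no verdict was returned.

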